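Slide the full beaker home under the dosing nozzle

ROBOT

A 6-joint arm with a two-finger parallel gripper is mounted at the origin on a cart in front of the work surface, level with it; the furniture and walls round the work are solid. World frame = base frame: x ahead of the robot, y to its left, z up, the work surface at z = 0. Lengths are in mm, angles in rad, forces in N, time in s.
With the tool pointing down it reaches from about 275 to 1000 mm from the base axis. Payload 8.4 kg.
Tool frame: the origin (TCP) lies midway between the tips of the shut fingers; the grasp point (between the pads) lies 19 mm behind it; z points along the fingers, y is the line along which they close (so a half turn about z gives the same grasp; the last joint's range is limited). The gripper opens to 85 mm and grips with 20 to 120 N. Pads are 22 mm wide; open, the fingers measure 114 mm over their backs; the gripper's body (76 mm by 85 mm) begins 54 mm behind the grasp point. The pads swing forward as they close: fully open they stand 13 mm farther back than shut.
Start: joints at [-1.129, 0.353, 1.633, -0, 1.155, -0.002], TCP at [268.358, -564.457, 231.281] pointing down, gripper open.
Joint ranges: [-2.63, 2.63], [-0.92, 2.1], [0.06, 2.66], [-1.3, 4.44], [0, 2.69], [-3.02, 3.02]. Speed limits (rad/s): [2.22, 2.22, 2.79, 3.14, 3.14, 3.14].

INTERFACE

Orientations are given as [roll, pitch, yaw] about the fixed x, y, z axes, in that order (R = Rz(yaw) Ry(pitch) Rx(roll)).
In Python, from rig import monitor, imaging, r gives the robot as it stands.
- The arm moves only by the tool drive_tool, never from a script. Its argument "plan" is a list of rows, each an object of numbers: "x", "y", "z": the shift along the tool's x, y, z in units of 50 mm (1.0 is 50 mm); "ax", "ay", "az": the turn, a rotation vector about the tool's x, y, z in units of 6 degrees (1.0 is 6 degrees); "hand": the finger opening in mm, from 0 to 85.4. In form: [{"x": .., "y": .., "z": .., "ax": .., "ay": .., "az": .., "hand": ..}, ...]. A call has 1 to 8 rows; each row is the pose to reach, as a shift and turn from the pose commanded when the call began, along the tool's axes at that moment; what a row does not reach only later rows make up. A row lasts 1/10 s, in which the tool goes at most 50 mm and 8.59 degrees, less where a joint would pass 70% of its speed; a pose out of reach is approached as far as the arm can. A call with a gripper value outside its range is refused whole. The fingers move at their own pace and stop on an object; "grip_force" is the grip in N (left out, the last holds). Time passes only in rows, so rows that repeat a pose let the fingers close. It gives the time, the measured TCP pose, the force, the opening and the grip force at its end, in the units of the state.
- monitor.sense(): the state, without advancing time (a new reading comes with each control period).
- imaging.grab_frame(name): name is "side" or "top" or "wrist"; returns the picture (480x640x3 uint8, red, green, blue); there is no depth.
- imaging.camera_info(name): a dict with "mtx" (3x3 intrinsics, pixels), "R" (3x3) and "t" (3): a world point X has camera coordinates R X + t. Camera axes: x right, y down, z forward; pixel columns grow to the right and rows downward; lengths in mm; the calibration is good to about 2 mm. A picture is of the moment at which its call begins: read the wrist's pose just before it. camera_info takes no time and is no camera call; for the wrist camera it gives the pose at the moment of the call.
- r.sign_off(): hands the job in; it is judged then, once.
The state is a dict: "clock": time; "qpos": joint angles; "qvel": joint speeds; "joint_efforts": joint torques, N m; "eef_pos": TCP position; "tcp_rot": TCP orientation; "contact_force": force on the tool from outside, world axes, zero at the start; "wrist_torque": the same for the moment, N m; "opening": opening from 0.0 (shut) to 1.0 (fully open); "grasp_force": force on a finger pad.
Only numpy, scipy, OpenCV 4.12 (cv2) and the standard library are available. Lean on these libraries where they do the work, as an engineer would, in place of code of your own. Each camera call takes 0.05 s, during which the arm holds its last target. There are 200 camera calls.

TASK

The full glass beaker waits at the outer ring mark of the dosing stand. Without lifting or tipping it, slide it along the metal plate to the filling place below the nozzle, gently in between the two sprung rollers of the locator fork and fully home against the fork's two rubber posts, so that the rollers have closed behind it; then let go and leave everything else as it stands.

Things in the scene. Friction and masses are not known exactly. Their poses are not given: they have to be found in the camera images.
- beaker: Full glass beaker, 139 mm high, outer radius 48 mm low down, 51 at the rim, 0.3 to 0.6 kg, friction about 0.6. Origin: centre of its underside. It slides if pushed within 40 mm of its foot; pushed higher it tips. A hand pointing straight down meets the rim: lean it back 35 to 45 degrees. Two fingertips 50 mm apart cradle it steadily. It starts within 35 mm of wait_mark, yaw at random.
- dispenser: Dosing stand, does not move. Origin: centre of its metal plate's underside; x away from the robot, y left, along the plate. Plate 200 x 380 mm, top at z = 20 mm. The lane is x = 0; the beaker is pushed along it towards -y. White pump tower behind the filling place: x = 125 to 191, y = -138 to -22, up to z = 244 mm; its head, 56 mm wide, reaches over the filling place at z = 208 to 244.
- wait_mark (a point): Centre of the outer ring mark on the plate, where the beaker waits (dispenser frame 0, 95, 20 mm).
- fill_mark (a point): Centre of the filling ring mark on the plate, under the nozzle (dispenser frame 0, -80, 20 mm). Round it lies the aluminium locator fork, open towards +y. It is clamped in a slot: its setting varies, is not reported and must be felt. The beaker's axis when home is on x = 0 and anywhere from 18 mm before to 18 mm beyond this mark in y.
- nozzle_tip (a point): Tip of the steel nozzle above fill_mark, 18 mm over the beaker's rim. The fork under it, heights above the plate: arms at x = 73 to 93 mm either side, top 41 mm; at its closed end two rubber posts 18 mm thick, 38 mm high, form the vee that stops the beaker firmly.
- jaw_front (a joint): Travel (m) of the fork's spring roller on the robot's side: 0 at rest, 0.008 as the beaker's widest part passes, 0.0015 (0 to 0.003) with the beaker home. Roller 18 mm thick, 18 to 36 mm above the plate, 26 mm before the home axis; 81 mm between the rollers at rest. To part them takes a push of 6 to 11 N in all; then the push grows light until the posts.
- jaw_rear (a joint): The same for the opposite roller, on the tower's side; each spring presses with about 5.4 N at 0 and 7.8 N at 0.008.
- bottle_amber: Brown glass bottle with black cap, 72 mm in diameter, 172 mm high, behind the plate; a bystander. Origin: centre of its underside.
- lab_timer: White bench timer, 24 x 70 x 66 mm, standing behind the plate; a bystander. Origin: centre of its underside.
- marker_1: Marker pen, 16 x 128 x 14 mm, lying in front of the plate; a bystander. Origin: centre of its underside.

How it is judged:
By the outcome, as a careful person would: the job done as asked, in the order asked, and still so for the second after the job is handed in, with the robot touching nothing.
It also fails if it takes over 48 s, if anything falls off the work surface, if the arm or the gripper's body presses on something with over 40 N, if the wrist force passes 120 N, or if a joint passes its speed limit or range.

## Working session

There is one attempt and no reset: what is moved stays moved. The work goes in short steps, Python scripts to look and compute and a tool call to move; the robot and the scene stay as the last step left them, time stands still between calls to the robot, and variables do not carry over. Pictures are saved under pics/ and viewed, at most 10 in all, crops included, and the job is handed in when it is done.

Besides the shell and the picture viewer there is one more tool, called after "Emit:" by a JSON object that holds its "op" and its "data", one argument or row to a line. drive_tool: Moves the arm, as the interface text tells. Its arguments: {"type":"object","properties":{"plan":{"type":"array","items":{"type":"object","properties":{"x":{"type":"number"},"y":{"type":"number"},"z":{"type":"number"},"ax":{"type":"number"},"ay":{"type":"number"},"az":{"type":"number"},"hand":{"type":"number"}}}},"grip_force":{"type":"number"}},"required":["plan"]}

```bash
mkdir -p pics; ls; python3 - <<'E'
from rig import monitor, imaging, r
import cv2
s=monitor.sense(); print({k:(v if not hasattr(v,'tolist') else v.tolist()) for k,v in s.items()})
for n in("side","top"):
    cv2.imwrite(f"pics/{n}0.png",imaging.grab_frame(n)[:,:,::-1]); i=imaging.camera_info(n); print(n,i)
E
```

```text
pics
{'clock': 0.0, 'qpos': [-1.12941537660718, 0.353647031194111, 1.6341309532408574, 1.5685866231000263e-05, 1.1552092687478044, -0.0024117867677706964], 'qvel': [8.974235879176206e-05, -0.000512622333030035, 0.000706788290455405, 0.0006471014047026528, 0.00036684926476763375, 0.0016498760153405353], 'joint_efforts': [0.0035805835796054453, -60.52302360534668, -34.20657992362976, 0.00037200067708909046, 0.009544267959427088, 4.190264007775113e-05], 'eef_pos': [268.148779732835, -564.0254678684629, 230.56374468821107], 'tcp_rot': [-3.1401980925966173, -1.7705262142619915e-05, 0.44378638179414076], 'contact_force': [-0.5673562461444948, -0.4287517084188877, -0.5437587309313083], 'wrist_torque': [-0.029842070690269132, 0.004854513072919587, -0.039429051927449374], 'grasp_force': 0.0, 'opening': 0.9978222142611932}
side {'mtx': array([[532.90183689,   0.        , 317.47524038],
       [  0.        , 532.90183689, 245.13155677],
       [  0.        ,   0.        ,   1.        ]]), 'R': array([[-0.12632302,  0.99189975,  0.01331881],
       [ 0.74343195,  0.10355172, -0.66074653],
       [-0.6567735 , -0.07356586, -0.75049093]]), 't': array([ 189.92247493, -298.30822199, 1319.63522081])}
top {'mtx': array([[479.45596037,   0.        , 322.25067326],
       [  0.        , 479.45596037, 241.44495992],
       [  0.        ,   0.        ,   1.        ]]), 'R': array([[ 0.02237036, -0.99935929,  0.02793879],
       [-0.99872298, -0.02360488, -0.04466795],
       [ 0.04529882, -0.02690387, -0.99861113]]), 't': array([-169.13482603,  496.28574747,  967.33944677])}
```

View pics/side0.png

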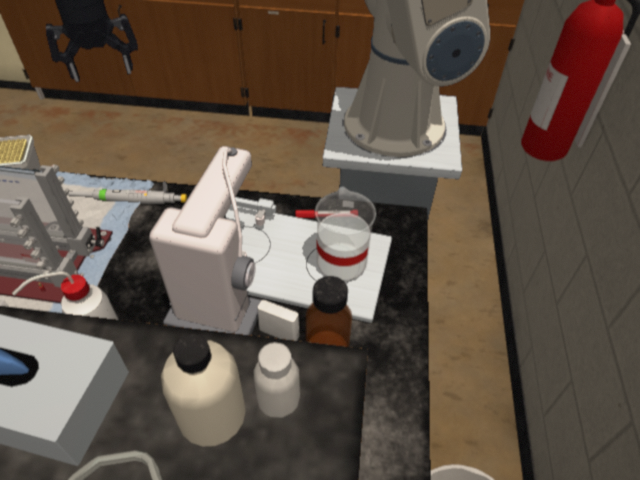

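View pics/top0.png

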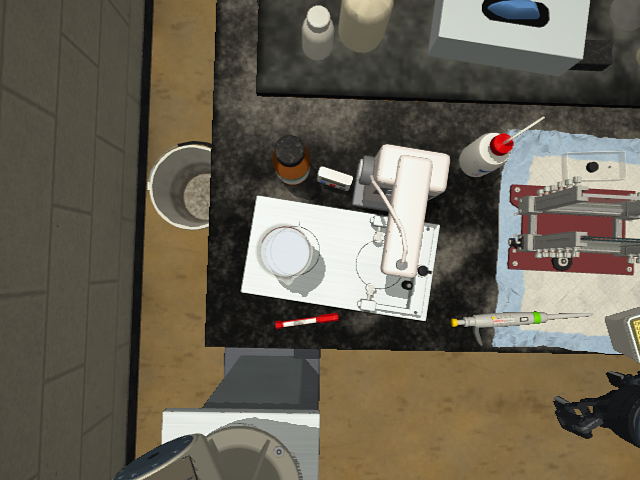

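The side view shows the arm's base at the top, the beaker near (345,235), the tower near (200,250), and the amber bottle and timer behind the plate. In the top view the plate corners are near (258,196), (439,223), (429,321) and (241,293). The beaker is near (288,250), the filling ring near (380,270) and the pen near (307,321).

```bash
cat > h.py <<'E'
import numpy as np, cv2
from rig import monitor, imaging, r
def ray(cam,uv,z):
    K,R,t=cam["mtx"],np.array(cam["R"]),np.array(cam["t"])
    d=R.T@np.linalg.inv(K)@np.array([uv[0],uv[1],1.]); c=-R.T@t
    return c+d*(z-c[2])/d[2]
def proj(cam,X):
    p=cam["mtx"]@(np.array(cam["R"])@np.array(X,float)+np.array(cam["t"])); return p[:2]/p[2]
E
python3 - <<'E'
from h import *
T=imaging.camera_info("top"); S=imaging.camera_info("side")
im=cv2.imread("pics/top0.png"); g=cv2.cvtColor(im,cv2.COLOR_BGR2GRAY)
c=np.array([[258,196],[439,223],[429,321],[241,293]],np.float32).reshape(-1,1,2)
c=cv2.cornerSubPix(g,c,(5,5),(-1,-1),(3,50,.01)).reshape(-1,2)
P=np.array([ray(T,u,20) for u in c]); print(c,P.round(1))
print([np.linalg.norm(P[i]-P[(i+1)%4]).round(1) for i in range(4)], P.mean(0))
ey=(P[0]-P[1]+P[3]-P[2])[:2]; ey/=np.linalg.norm(ey); print("yaw y-axis",np.degrees(np.arctan2(ey[1],ey[0]))-90)
crop=g[210:295,240:335]
h=cv2.HoughCircles(cv2.resize(crop,None,fx=4,fy=4,interpolation=cv2.INTER_CUBIC),cv2.HOUGH_GRADIENT_ALT,1.5,8,param1=150,param2=.7,minRadius=85,maxRadius=140)
if h is not None:
    for x,y,rr in h[0][:6]:
        u=(x/4+240,y/4+210); print("circ",u,rr/4,[ray(T,u,z)[:2].round(1) for z in(20,85,159)])
# red band in side
si=cv2.imread("pics/side0.png"); hs=cv2.cvtColor(si,cv2.COLOR_BGR2HSV)
m=(((hs[...,0]<8)|(hs[...,0]>172))&(hs[...,1]>140)&(hs[...,2]>90)).astype(np.uint8)
n,l,st,ce=cv2.connectedComponentsWithStats(m)
for i in range(1,n):
    if st[i,4]>60: print(st[i],ce[i])
a=cv2.resize(im[180:340,220:460],None,fx=3.3,fy=3.3,interpolation=cv2.INTER_CUBIC)
cv2.imwrite("pics/topc.png",a)
E
```

```text
[[256.4989  195.26105]
 [439.35974 224.33447]
 [424.88428 320.549  ]
 [240.56635 291.6111 ]] [[ 590.5  -21.7   20. ]
 [ 540.5 -396.7   20. ]
 [ 344.  -369.4   20. ]
 [ 394.8    4.7   20. ]]
[np.float64(378.3), np.float64(198.4), np.float64(377.5), np.float64(197.5)] [ 467.47473192 -195.78110324   20.        ]
yaw y-axis -7.664298710738478
circ (np.float32(282.75), np.float32(252.0)) 26.724401 [array([476.5, -78. ]), array([475.1, -81.5]), array([473.5, -85.6])]
circ (np.float32(289.125), np.float32(256.125)) 31.63011 [array([468.4, -91.1]), array([467.6, -93.8]), array([466.6, -96.8])]
circ (np.float32(289.125), np.float32(256.125)) 22.985785 [array([468.4, -91.1]), array([467.6, -93.8]), array([466.6, -96.8])]
circ (np.float32(282.75), np.float32(252.0)) 22.835306 [array([476.5, -78. ]), array([475.1, -81.5]), array([473.5, -85.6])]
[ 563    0   61  114 4205] [591.52913199  49.30035672]
[295 210  20   8 147] [305.06122449 213.33333333]
[317 245  50  21 337] [341.57863501 258.33827893]
[ 60 275  27  25 479] [ 73.62839248 287.31106472]
```

View pics/topc.png

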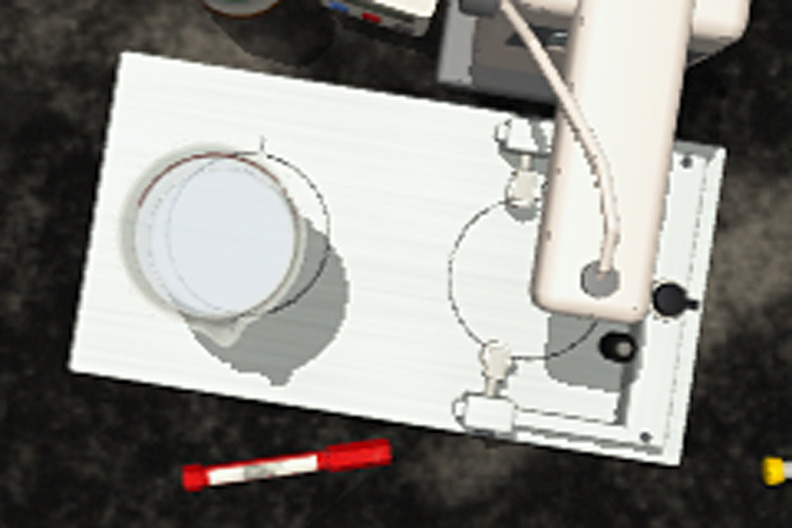

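The close-up shows the beaker rim centre near full-image (285.2,251.5), with its spout pointing down in the image. The roller ends are near (378.5,236.7) at the rear and (370,287.6) in front. The plate corners match their refined pixels.

```bash
cat >> h.py <<'E'
from scipy.spatial.transform import Rotation as Ro
C=np.array([467.5,-195.8]); A=np.radians(-7.66)
EX=np.array([np.cos(A),np.sin(A)]); EY=np.array([-np.sin(A),np.cos(A)])
def d2w(x,y,z=0): return np.r_[C+x*EX+y*EY,z]
def w2d(p): q=np.array(p[:2])-C; return np.round([q@EX,q@EY,*p[2:3]],1)
def Rt(lean):
    L=np.radians(lean); s,c=np.sin(L),np.cos(L)
    return np.c_[np.r_[c*EY,-s],np.r_[EX,0],np.r_[-s*EY,-c]]
def go(p,lean,cur=None):
    s=monitor.sense(); R0=Ro.from_euler("xyz",s["tcp_rot"]).as_matrix()
    print("shift",(R0.T@(np.array(p)-s["eef_pos"])/50).round(3),"turn",(np.degrees(Ro.from_matrix(R0.T@Rt(lean)).as_rotvec())/6).round(3))
def st():
    s=monitor.sense(); f=np.array(s["contact_force"])
    print("t",round(s["clock"],2),"tcp",w2d(s["eef_pos"]),"F",np.round([f[:2]@EX,f[:2]@EY,f[2]],2),"lim q",np.round(s["qpos"],2),"open",round(s["opening"],3))
E
python3 - <<'E'
from h import *
T=imaging.camera_info("top"); S=imaging.camera_info("side")
print("rim centre",w2d(ray(T,(285.2,251.5),159)))
for u in((378.5,236.7),(370,287.6)): print("roller",w2d(ray(T,u,56)))
b=w2d(ray(T,(285.2,251.5),159))
# predicted side silhouette columns of the red band
for z in(40,60,80):
    q=np.array([proj(S,d2w(b[0]+48*np.cos(a),b[1]+48*np.sin(a),z)) for a in np.linspace(0,6.28,60)]); print(z,q.min(0),q.max(0))
p=proj(T,d2w(0,95,20)),proj(T,d2w(0,-80,20)); print("marks px",p,"crop",[(x-np.array([220,180]))*3.3 for x in p])
for q in [(0,95+51),]: pass
tm=cv2.imread("pics/top0.png"); 
go(d2w(-160,150,330),20)
st()
E
```

```text
rim centre [ -7.2 106.  159. ]
roller [ 51.6 -64.7  56. ]
roller [-49.4 -63.2  56. ]
40 [313.94265589 236.05488617] [365.8951056  275.72441307]
60 [314.03451072 228.88565331] [366.79128246 268.70577569]
80 [314.12925858 221.49820944] [367.71564882 261.45884723]
marks px (array([294.49917546, 250.44450337]), array([379.53861912, 263.87419269])) crop [array([245.847279  , 232.46686111]), array([526.47744309, 276.78483589])]
shift [ 5.72  -9.203 -1.976] turn [-1.666 -3.059 -9.383]
t 0.1 tcp [-148.5 -391.6  230.6] F [ 0.19 -0.2   0.52] lim q [-1.13  0.35  1.63 -0.    1.16 -0.  ] open 0.999
```

Emit:
{"op": "drive_tool", "data": {
  "plan": [
    {"x": 0.7,"y": -1.1,"z": -1.0,"hand": 50},
    {"x": 1.4,"y": -2.2,"z": -1.9,"ax": -0.2,"ay": -0.4,"az": -1.2},
    {"x": 2.2,"y": -3.5,"z": -1.95,"ax": -0.4,"ay": -0.8,"az": -2.4},
    {"x": 2.8,"y": -4.4,"z": -1.95,"ax": -0.6,"ay": -1.2,"az": -3.6},
    {"x": 3.4,"y": -5.3,"z": -1.95,"ax": -0.8,"ay": -1.6,"az": -4.8},
    {"x": 4.0,"y": -6.3,"z": -1.95,"ax": -1.1,"ay": -2.0,"az": -6.0},
    {"x": 4.6,"y": -7.2,"z": -1.95,"ax": -1.3,"ay": -2.4,"az": -7.2},
    {"x": 5.1,"y": -8.1,"z": -1.95,"ax": -1.5,"ay": -2.8,"az": -8.4}
  ]
}}

```text
invalid input
```

```bash
python3 - <<'E'
from h import *
st(); go(d2w(-60,220,260),40)
E
```

```text
t 0.1 tcp [-148.5 -391.6  230.6] F [ 0.19 -0.2   0.52] lim q [-1.13  0.35  1.63 -0.    1.16 -0.  ] open 0.999
shift [ 8.16  -9.282 -0.576] turn [-3.317 -6.106 -9.08 ]
```

Emit:
{"op": "drive_tool", "data": {
  "plan": [
    {"x": 0.7,"y": -1.1,"z": -1.0,"ax": 0,"ay": 0,"az": 0,"hand": 50},
    {"x": 1.4,"y": -2.2,"z": -1.9,"ax": -0.2,"ay": -0.4,"az": -1.2,"hand": 50},
    {"x": 2.2,"y": -3.5,"z": -1.95,"ax": -0.4,"ay": -0.8,"az": -2.4,"hand": 50},
    {"x": 2.8,"y": -4.4,"z": -1.95,"ax": -0.6,"ay": -1.2,"az": -3.6,"hand": 50},
    {"x": 3.4,"y": -5.3,"z": -1.95,"ax": -0.8,"ay": -1.6,"az": -4.8,"hand": 50},
    {"x": 4.0,"y": -6.3,"z": -1.95,"ax": -1.1,"ay": -2.0,"az": -6.0,"hand": 50},
    {"x": 4.6,"y": -7.2,"z": -1.95,"ax": -1.3,"ay": -2.4,"az": -7.2,"hand": 50},
    {"x": 5.1,"y": -8.1,"z": -1.95,"ax": -1.5,"ay": -2.8,"az": -8.4,"hand": 50}
  ]
}}

```text
clock: 0.9
eef_pos: [313.2, -194.6, 326.0]
tcp_rot: [3.123, 0.318, 1.318]
contact_force: [2.0, 0.4, -1.6]
opening: 0.587
grasp_force: 0.0
```

```bash
python3 - <<'E'
from h import *
st(); go(d2w(-60,220,260),40)
E
```

```text
t 0.9 tcp [-153.   -19.4  326. ] F [ 1.93  0.66 -1.61] lim q [-0.27 -0.2   2.06 -0.33  1.27  0.08] open 0.587
shift [ 5.138  1.284 -0.276] turn [-0.381 -3.618 -1.034]
```

Emit:
{"op": "drive_tool", "data": {
  "plan": [
    {"x": 0.8,"y": 0.2,"z": 0,"ax": -0.1,"ay": -0.6,"az": -0.2,"hand": 50},
    {"x": 1.6,"y": 0.4,"z": 0,"ax": -0.1,"ay": -1.2,"az": -0.4,"hand": 50},
    {"x": 2.4,"y": 0.6,"z": -0.1,"ax": -0.2,"ay": -1.8,"az": -0.6,"hand": 50},
    {"x": 3.2,"y": 0.8,"z": -0.2,"ax": -0.3,"ay": -2.4,"az": -0.8,"hand": 50},
    {"x": 4.0,"y": 1.0,"z": -0.25,"ax": -0.35,"ay": -3.0,"az": -0.9,"hand": 50},
    {"x": 4.7,"y": 1.2,"z": -0.3,"ax": -0.38,"ay": -3.6,"az": -1.0,"hand": 50},
    {"x": 5.1,"y": 1.3,"z": -0.3,"ax": -0.38,"ay": -3.6,"az": -1.0,"hand": 50},
    {"x": 5.1,"y": 1.3,"z": -0.3,"ax": -0.38,"ay": -3.6,"az": -1.0,"hand": 50}
  ]
}}

```text
clock: 1.7
eef_pos: [440.1, 28.6, 260.2]
tcp_rot: [-3.14, 0.695, 1.433]
contact_force: [-0.1, 0.1, 0.2]
opening: 0.588
grasp_force: 0.0
```

```bash
python3 - <<'E'
from h import *
st(); go(d2w(-7,195,36),40)
E
```

```text
t 1.7 tcp [-57.1 218.7 260.2] F [-0.11  0.11  0.16] lim q [ 0.48  0.27  1.88 -0.55  1.46  0.81] open 0.588
shift [2.511 1.008 3.744] turn [-0.034 -0.026 -0.027]
```

Emit:
{"op": "drive_tool", "data": {
  "plan": [
    {"x": 0.5,"y": 0.2,"z": 0.75,"ax": 0,"ay": 0,"az": 0,"hand": 50},
    {"x": 1.0,"y": 0.4,"z": 1.5,"ax": 0,"ay": 0,"az": 0,"hand": 50},
    {"x": 1.5,"y": 0.6,"z": 2.25,"ax": 0,"ay": 0,"az": 0,"hand": 50},
    {"x": 2.0,"y": 0.8,"z": 3.0,"ax": 0,"ay": 0,"az": 0,"hand": 50},
    {"x": 2.3,"y": 0.9,"z": 3.4,"ax": 0,"ay": 0,"az": 0,"hand": 50},
    {"x": 2.5,"y": 1.0,"z": 3.7,"ax": 0,"ay": 0,"az": 0,"hand": 50},
    {"x": 2.5,"y": 1.0,"z": 3.72,"ax": 0,"ay": 0,"az": 0,"hand": 50},
    {"x": 2.5,"y": 1.0,"z": 3.72,"ax": 0,"ay": 0,"az": 0,"hand": 50}
  ]
}}

```text
clock: 2.5
eef_pos: [485.2, -4.3, 39.7]
tcp_rot: [3.141, 0.695, 1.428]
contact_force: [-0.3, 0.6, -0.0]
opening: 0.585
grasp_force: 0.0
```

```bash
python3 - <<'E'
from h import *
st(); go(d2w(-7,165,37),40)
for n in("top","side"):
    im=imaging.grab_frame(n)[:,:,::-1]; c=im[200:300,230:350] if n=="top" else im[170:290,290:430]
    cv2.imwrite(f"pics/{n}1.png",cv2.resize(c,None,fx=4,fy=4,interpolation=cv2.INTER_CUBIC))
a=cv2.imread("pics/top1.png");b=cv2.imread("pics/side1.png")
h=480;a=cv2.resize(a,(400,480));b=cv2.resize(b,(400,480));cv2.imwrite("pics/both1.png",np.hstack([a,b]))
E
```

```text
t 2.5 tcp [ -7.9 192.1  39.7] F [-0.35  0.51 -0.03] lim q [ 0.39  0.64  1.93 -0.68  1.08  1.01] open 0.585
shift [-0.382  0.023  0.388] turn [-0.049 -0.028 -0.067]
```

View pics/both1.png

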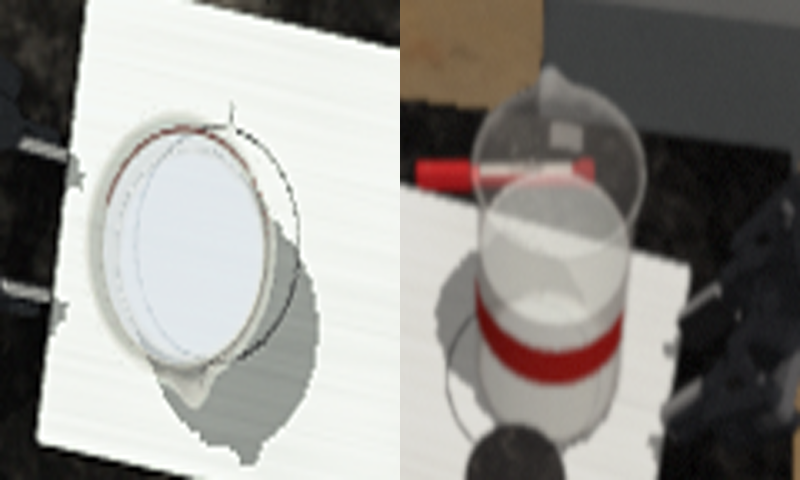

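The left half (top view) shows the two fingertips at crop (75,170) and (60,310), straddling the beaker's axis behind its rim. The right half (side view) shows both tips low at the plate's end, clear of the beaker. I'll move in slowly.

Emit:
{"op": "drive_tool", "data": {
  "plan": [
    {"x": -0.05,"y": 0.02,"z": 0.1,"ax": 0,"ay": 0,"az": -0.06,"hand": 50},
    {"x": -0.12,"y": 0.02,"z": 0.18,"ax": 0,"ay": 0,"az": -0.06,"hand": 50},
    {"x": -0.2,"y": 0.02,"z": 0.26,"ax": 0,"ay": 0,"az": -0.06,"hand": 50},
    {"x": -0.26,"y": 0.02,"z": 0.34,"ax": 0,"ay": 0,"az": -0.06,"hand": 50},
    {"x": -0.32,"y": 0.02,"z": 0.4,"ax": 0,"ay": 0,"az": -0.06,"hand": 50},
    {"x": -0.37,"y": 0.02,"z": 0.44,"ax": 0,"ay": 0,"az": -0.06,"hand": 50},
    {"x": -0.42,"y": 0.02,"z": 0.48,"ax": 0,"ay": 0,"az": -0.06,"hand": 50},
    {"x": -0.42,"y": 0.02,"z": 0.48,"ax": 0,"ay": 0,"az": -0.06,"hand": 50}
  ]
}}

```text
clock: 3.4
eef_pos: [482.1, -35.1, 34.0]
tcp_rot: [-3.138, 0.695, 1.437]
contact_force: [0.7, 0.3, 0.1]
opening: 0.587
grasp_force: 0.0
```

```bash
python3 - <<'E'
from h import *
st(); go(d2w(-5,140,35),40)
E
```

```text
t 3.4 tcp [ -6.9 161.2  34. ] F [0.61 0.41 0.06] lim q [ 0.34  0.64  1.96 -0.72  1.04  1.  ] open 0.587
shift [-0.338  0.039  0.255] turn [-0.041 -0.032 -0.003]
```

Emit:
{"op": "drive_tool", "data": {
  "plan": [
    {"x": -0.045,"y": 0,"z": 0.04,"ax": 0,"ay": 0,"az": 0,"hand": 50},
    {"x": -0.09,"y": 0,"z": 0.075,"ax": 0,"ay": 0,"az": 0,"hand": 50},
    {"x": -0.135,"y": 0,"z": 0.115,"ax": 0,"ay": 0,"az": 0,"hand": 50},
    {"x": -0.18,"y": 0.01,"z": 0.15,"ax": 0,"ay": 0,"az": 0,"hand": 50},
    {"x": -0.225,"y": 0.02,"z": 0.19,"ax": 0,"ay": 0,"az": 0,"hand": 50},
    {"x": -0.27,"y": 0.02,"z": 0.225,"ax": 0,"ay": 0,"az": 0,"hand": 50},
    {"x": -0.315,"y": 0.03,"z": 0.265,"ax": 0,"ay": 0,"az": 0,"hand": 50},
    {"x": -0.36,"y": 0.03,"z": 0.3,"ax": 0,"ay": 0,"az": 0,"hand": 50}
  ]
}}

```text
clock: 4.2
eef_pos: [480.6, -58.5, 33.9]
tcp_rot: [-3.138, 0.695, 1.437]
contact_force: [-0.1, 2.9, -1.1]
opening: 0.586
grasp_force: 1.4
```

```bash
python3 - <<'E'
from h import *
st(); go(d2w(-3,110,34),40)
E
```

```text
t 4.2 tcp [ -5.4 137.9  33.9] F [-0.5   2.86 -1.05] lim q [ 0.3   0.63  1.98 -0.75  1.02  1.  ] open 0.586
shift [-0.429  0.049  0.355] turn [-0.039 -0.034 -0.002]
```

Emit:
{"op": "drive_tool", "data": {
  "plan": [
    {"x": -0.06,"y": 0.01,"z": 0.05,"ax": 0,"ay": 0,"az": 0,"hand": 50},
    {"x": -0.12,"y": 0.02,"z": 0.1,"ax": 0,"ay": 0,"az": 0,"hand": 50},
    {"x": -0.18,"y": 0.03,"z": 0.15,"ax": 0,"ay": 0,"az": 0,"hand": 50},
    {"x": -0.24,"y": 0.04,"z": 0.2,"ax": 0,"ay": 0,"az": 0,"hand": 50},
    {"x": -0.3,"y": 0.04,"z": 0.25,"ax": 0,"ay": 0,"az": 0,"hand": 50},
    {"x": -0.36,"y": 0.05,"z": 0.3,"ax": 0,"ay": 0,"az": 0,"hand": 50},
    {"x": -0.42,"y": 0.06,"z": 0.35,"ax": 0,"ay": 0,"az": 0,"hand": 50},
    {"x": -0.48,"y": 0.06,"z": 0.4,"ax": 0,"ay": 0,"az": 0,"hand": 50}
  ]
}}

```text
clock: 5.0
eef_pos: [479.3, -89.9, 34.0]
tcp_rot: [-3.138, 0.695, 1.437]
contact_force: [-0.4, 3.3, -0.9]
opening: 0.588
grasp_force: 1.3
```

```bash
python3 - <<'E'
from h import *
st(); go(d2w(-1,72,34),40)
E
```

```text
t 5.0 tcp [ -2.4 106.5  34. ] F [-0.84  3.26 -0.92] lim q [ 0.24  0.62  2.   -0.79  0.99  0.98] open 0.588
shift [-0.531  0.03   0.441] turn [-0.038 -0.033 -0.002]
```

Emit:
{"op": "drive_tool", "data": {
  "plan": [
    {"x": -0.06,"y": 0.01,"z": 0.05,"ax": 0,"ay": 0,"az": 0,"hand": 50},
    {"x": -0.12,"y": 0.01,"z": 0.1,"ax": 0,"ay": 0,"az": 0,"hand": 50},
    {"x": -0.18,"y": 0.02,"z": 0.15,"ax": 0,"ay": 0,"az": 0,"hand": 50},
    {"x": -0.24,"y": 0.02,"z": 0.2,"ax": 0,"ay": 0,"az": 0,"hand": 50},
    {"x": -0.3,"y": 0.03,"z": 0.25,"ax": 0,"ay": 0,"az": 0,"hand": 50},
    {"x": -0.36,"y": 0.03,"z": 0.3,"ax": 0,"ay": 0,"az": 0,"hand": 50},
    {"x": -0.42,"y": 0.04,"z": 0.35,"ax": 0,"ay": 0,"az": 0,"hand": 50},
    {"x": -0.48,"y": 0.05,"z": 0.4,"ax": 0,"ay": 0,"az": 0,"hand": 50}
  ]
}}

```text
clock: 5.8
eef_pos: [477.4, -121.2, 33.9]
tcp_rot: [-3.138, 0.695, 1.437]
contact_force: [-0.3, 2.6, 0.2]
opening: 0.592
grasp_force: 1.4
```

```bash
python3 - <<'E'
from h import *
st()
im=imaging.grab_frame("top")[:,:,::-1]; c=im[190:320,260:420]
cv2.imwrite("pics/top2.png",cv2.resize(c,None,fx=4,fy=4,interpolation=cv2.INTER_CUBIC))
T=imaging.camera_info("top"); cv=lambda q:((q-np.array([260,190]))*4).round()
print([cv(proj(T,d2w(0,y,159))) for y in(40,30,20)])
E
```

```text
t 5.8 tcp [-0.1 75.3 33.9] F [-0.65  2.52  0.17] lim q [ 0.18  0.62  2.02 -0.83  0.96  0.97] open 0.592
[array([253., 253.]), array([276., 257.]), array([299., 260.])]
```

View pics/top2.png

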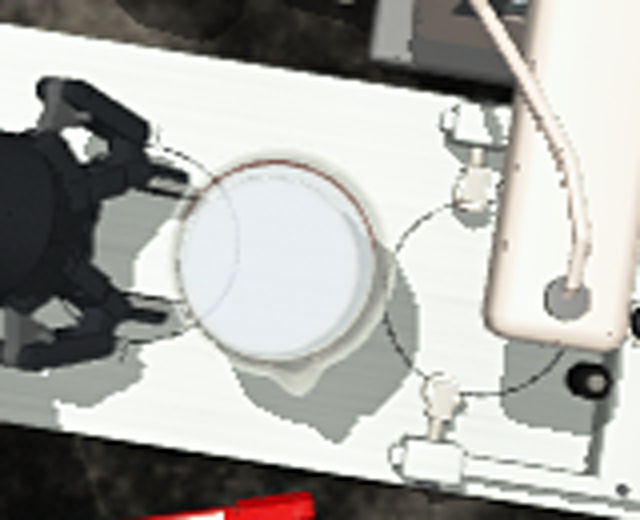

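The crop shows the beaker rim centre at about (278,259), which puts it on the lane near y≈30 mm, cradled evenly by both fingers. The rollers are at (472,188) and (440,392), still ahead. I'll carry on.

Emit:
{"op": "drive_tool", "data": {
  "plan": [
    {"x": -0.06,"y": 0,"z": 0.05,"ax": 0,"ay": 0,"az": 0,"hand": 50},
    {"x": -0.12,"y": 0,"z": 0.1,"ax": 0,"ay": 0,"az": 0,"hand": 50},
    {"x": -0.18,"y": 0,"z": 0.15,"ax": 0,"ay": 0,"az": 0,"hand": 50},
    {"x": -0.24,"y": 0,"z": 0.2,"ax": 0,"ay": 0,"az": 0,"hand": 50},
    {"x": -0.3,"y": 0,"z": 0.25,"ax": 0,"ay": 0,"az": 0,"hand": 50},
    {"x": -0.36,"y": 0.01,"z": 0.3,"ax": 0,"ay": 0,"az": 0,"hand": 50},
    {"x": -0.42,"y": 0.01,"z": 0.35,"ax": 0,"ay": 0,"az": 0,"hand": 50},
    {"x": -0.48,"y": 0.01,"z": 0.4,"ax": 0,"ay": 0,"az": 0,"hand": 50}
  ]
}}

```text
clock: 6.65
eef_pos: [473.7, -152.2, 33.9]
tcp_rot: [-3.138, 0.695, 1.437]
contact_force: [0.7, 2.4, 0.1]
opening: 0.587
grasp_force: 1.4
```

Emit:
{"op": "drive_tool", "data": {
  "plan": [
    {"x": -0.06,"y": 0,"z": 0.05,"ax": 0,"ay": 0,"az": 0,"hand": 50},
    {"x": -0.12,"y": 0,"z": 0.1,"ax": 0,"ay": 0,"az": 0,"hand": 50},
    {"x": -0.18,"y": 0,"z": 0.15,"ax": 0,"ay": 0,"az": 0,"hand": 50},
    {"x": -0.24,"y": 0,"z": 0.2,"ax": 0,"ay": 0,"az": 0,"hand": 50},
    {"x": -0.3,"y": 0,"z": 0.25,"ax": 0,"ay": 0,"az": 0,"hand": 50},
    {"x": -0.36,"y": 0,"z": 0.3,"ax": 0,"ay": 0,"az": 0,"hand": 50}
  ]
}}

```text
clock: 7.25
eef_pos: [470.5, -175.4, 33.9]
tcp_rot: [-3.138, 0.695, 1.437]
contact_force: [0.1, 2.4, -0.3]
opening: 0.585
grasp_force: 1.4
```

```bash
python3 - <<'E'
from h import *
st(); go(d2w(0,4,34),40)
E
```

```text
t 7.25 tcp [ 0.3 20.6 33.9] F [-0.18  2.43 -0.33] lim q [ 0.08  0.6   2.05 -0.91  0.91  0.95] open 0.585
shift [-0.256 -0.004  0.212] turn [-0.039 -0.033 -0.002]
```

Emit:
{"op": "drive_tool", "data": {
  "plan": [
    {"x": -0.03,"y": 0,"z": 0.025,"ax": 0,"ay": 0,"az": 0,"hand": 50},
    {"x": -0.06,"y": 0,"z": 0.05,"ax": 0,"ay": 0,"az": 0,"hand": 50},
    {"x": -0.09,"y": 0,"z": 0.075,"ax": 0,"ay": 0,"az": 0,"hand": 50},
    {"x": -0.12,"y": 0,"z": 0.1,"ax": 0,"ay": 0,"az": 0,"hand": 50},
    {"x": -0.15,"y": 0,"z": 0.125,"ax": 0,"ay": 0,"az": 0,"hand": 50},
    {"x": -0.18,"y": 0,"z": 0.15,"ax": 0,"ay": 0,"az": 0,"hand": 50},
    {"x": -0.21,"y": 0,"z": 0.175,"ax": 0,"ay": 0,"az": 0,"hand": 50},
    {"x": -0.24,"y": 0,"z": 0.2,"ax": 0,"ay": 0,"az": 0,"hand": 50}
  ]
}}

```text
clock: 8.05
eef_pos: [469.1, -189.9, 33.8]
tcp_rot: [-3.139, 0.693, 1.436]
contact_force: [1.8, 11.0, 1.9]
opening: 0.583
grasp_force: 4.4
```

```bash
python3 - <<'E'
from h import *
st()
E
```

```text
t 8.05 tcp [ 0.8  6.  33.8] F [ 0.3  11.11  1.88] lim q [ 0.05  0.6   2.06 -0.93  0.9   0.94] open 0.583
```

Emit:
{"op": "drive_tool", "data": {
  "plan": [
    {"x": -0.03,"y": 0,"z": 0.025,"ax": 0,"ay": 0,"az": 0,"hand": 50},
    {"x": -0.06,"y": 0,"z": 0.05,"ax": 0,"ay": 0,"az": 0,"hand": 50},
    {"x": -0.09,"y": 0,"z": 0.075,"ax": 0,"ay": 0,"az": 0,"hand": 50},
    {"x": -0.12,"y": 0,"z": 0.1,"ax": 0,"ay": 0,"az": 0,"hand": 50},
    {"x": -0.15,"y": 0,"z": 0.125,"ax": 0,"ay": 0,"az": 0,"hand": 50},
    {"x": -0.18,"y": 0,"z": 0.15,"ax": 0,"ay": 0,"az": 0,"hand": 50}
  ]
}}

```text
clock: 8.65
eef_pos: [467.4, -201.8, 33.9]
tcp_rot: [-3.139, 0.694, 1.436]
contact_force: [0.3, 6.9, 0.7]
opening: 0.585
grasp_force: 3.0
```

```bash
python3 - <<'E'
from h import *
st()
E
```

```text
t 8.65 tcp [ 0.7 -6.  33.9] F [-0.65  6.92  0.71] lim q [ 0.03  0.6   2.06 -0.95  0.89  0.94] open 0.585
```

Emit:
{"op": "drive_tool", "data": {
  "plan": [
    {"x": -0.03,"y": 0,"z": 0.025,"ax": 0,"ay": 0,"az": 0,"hand": 50},
    {"x": -0.06,"y": 0,"z": 0.05,"ax": 0,"ay": 0,"az": 0,"hand": 50},
    {"x": -0.09,"y": 0,"z": 0.075,"ax": 0,"ay": 0,"az": 0,"hand": 50},
    {"x": -0.12,"y": -0.01,"z": 0.1,"ax": 0,"ay": 0,"az": 0,"hand": 50},
    {"x": -0.15,"y": -0.01,"z": 0.125,"ax": 0,"ay": 0,"az": 0,"hand": 50},
    {"x": -0.18,"y": -0.01,"z": 0.15,"ax": 0,"ay": 0,"az": 0,"hand": 50}
  ]
}}

```text
clock: 9.25
eef_pos: [464.9, -213.8, 34.0]
tcp_rot: [-3.138, 0.695, 1.437]
contact_force: [0.4, 3.5, -0.3]
opening: 0.584
grasp_force: 1.6
```

Emit:
{"op": "drive_tool", "data": {
  "plan": [
    {"x": -0.03,"y": 0,"z": 0.025,"ax": 0,"ay": 0,"az": 0,"hand": 50},
    {"x": -0.06,"y": 0,"z": 0.05,"ax": 0,"ay": 0,"az": 0,"hand": 50},
    {"x": -0.09,"y": 0,"z": 0.075,"ax": 0,"ay": 0,"az": 0,"hand": 50},
    {"x": -0.12,"y": 0,"z": 0.1,"ax": 0,"ay": 0,"az": 0,"hand": 50}
  ]
}}

```text
clock: 9.65
eef_pos: [463.5, -221.8, 34.0]
tcp_rot: [-3.137, 0.695, 1.437]
contact_force: [1.9, 0.9, -0.4]
opening: 0.586
grasp_force: 0.7
```

```bash
python3 - <<'E'
from h import *
st()
E
```

```text
t 9.65 tcp [ -0.5 -26.3  34. ] F [ 1.77  1.11 -0.41] lim q [-0.01  0.6   2.07 -0.98  0.87  0.93] open 0.586
```

Emit:
{"op": "drive_tool", "data": {
  "plan": [
    {"x": -0.03,"y": 0,"z": 0.025,"ax": 0,"ay": 0,"az": 0,"hand": 50},
    {"x": -0.06,"y": 0,"z": 0.05,"ax": 0,"ay": 0,"az": 0,"hand": 50},
    {"x": -0.09,"y": 0,"z": 0.075,"ax": 0,"ay": 0,"az": 0,"hand": 50},
    {"x": -0.12,"y": 0.01,"z": 0.1,"ax": 0,"ay": 0,"az": 0,"hand": 50},
    {"x": -0.15,"y": 0.01,"z": 0.125,"ax": 0,"ay": 0,"az": 0,"hand": 50}
  ]
}}

```text
clock: 10.15
eef_pos: [462.8, -231.4, 34.0]
tcp_rot: [-3.138, 0.695, 1.437]
contact_force: [-0.3, 0.4, 0.0]
opening: 0.584
grasp_force: 0.0
```

Emit:
{"op": "drive_tool", "data": {
  "plan": [
    {"x": -0.015,"y": 0,"z": 0.013,"ax": 0,"ay": 0,"az": 0,"hand": 50},
    {"x": -0.03,"y": 0,"z": 0.025,"ax": 0,"ay": 0,"az": 0,"hand": 50},
    {"x": -0.045,"y": 0,"z": 0.038,"ax": 0,"ay": 0,"az": 0,"hand": 50},
    {"x": -0.06,"y": 0,"z": 0.05,"ax": 0,"ay": 0,"az": 0,"hand": 50}
  ]
}}

```text
clock: 10.55
eef_pos: [462.3, -235.1, 33.9]
tcp_rot: [-3.138, 0.695, 1.437]
contact_force: [0.6, 0.8, 0.0]
opening: 0.587
grasp_force: 0.0
```

```bash
python3 - <<'E'
from h import *
st()
E
```

```text
t 10.55 tcp [  0.1 -39.7  33.9] F [0.49 0.92 0.04] lim q [-0.04  0.6   2.07 -1.    0.86  0.92] open 0.587
```

Emit:
{"op": "drive_tool", "data": {
  "plan": [
    {"x": -0.015,"y": 0,"z": 0.013,"ax": 0,"ay": 0,"az": 0,"hand": 50},
    {"x": -0.03,"y": 0,"z": 0.025,"ax": 0,"ay": 0,"az": 0,"hand": 50},
    {"x": -0.045,"y": 0,"z": 0.038,"ax": 0,"ay": 0,"az": 0,"hand": 50}
  ]
}}

```text
clock: 10.85
eef_pos: [461.9, -238.1, 33.9]
tcp_rot: [-3.138, 0.695, 1.437]
contact_force: [0.0, 0.2, 0.3]
opening: 0.587
grasp_force: 0.0
```

```bash
python3 - <<'E'
from h import *
st()
im=imaging.grab_frame("top")[:,:,::-1]; c=im[190:330,290:450]
cv2.imwrite("pics/top3.png",cv2.resize(c,None,fx=4,fy=4,interpolation=cv2.INTER_CUBIC))
T=imaging.camera_info("top"); cv=lambda q:((q-np.array([290,190]))*4).round()
for y in(-80,-90): print(y,[cv(proj(T,d2w(x,y+k,159))).tolist() for x,k in((-51,0),(0,51),(0,0))])
E
```

```text
t 10.85 tcp [  0.1 -42.6  33.9] F [-0.01  0.15  0.31] lim q [-0.05  0.6   2.07 -1.01  0.86  0.92] open 0.587
-80 [[388.0, 412.0], [290.0, 278.0], [405.0, 296.0]]
-90 [[410.0, 416.0], [312.0, 282.0], [428.0, 300.0]]
```

View pics/top3.png

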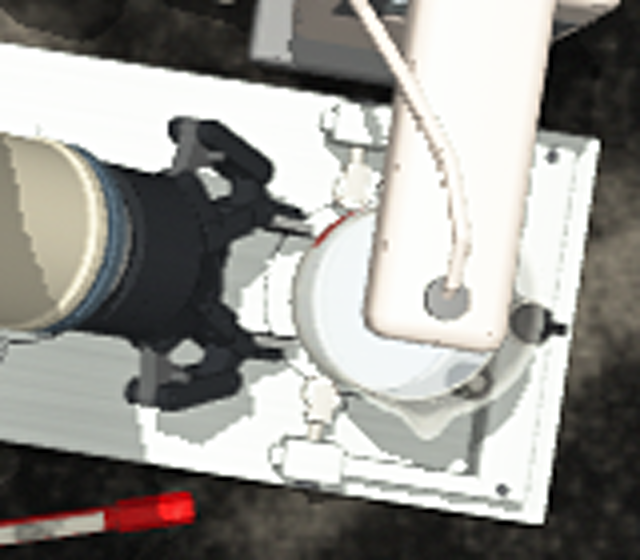

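The crop shows the beaker under the head with its rim's left edge at about x=295. The rollers at (352,190) and (320,400) are now closed in behind its widest part, and the fingers are just short of contact. I'll feel for the posts.

Emit:
{"op": "drive_tool", "data": {
  "plan": [
    {"x": -0.015,"y": 0,"z": 0.013,"ax": 0,"ay": 0,"az": 0,"hand": 50},
    {"x": -0.03,"y": 0,"z": 0.025,"ax": 0,"ay": 0,"az": 0,"hand": 50},
    {"x": -0.045,"y": 0,"z": 0.038,"ax": 0,"ay": 0,"az": 0,"hand": 50}
  ]
}}

```text
clock: 11.2
eef_pos: [462.1, -239.9, 33.5]
tcp_rot: [-3.139, 0.692, 1.436]
contact_force: [-0.2, 16.8, 3.6]
opening: 0.581
grasp_force: 7.0
```

Emit:
{"op": "drive_tool", "data": {
  "plan": [
    {"x": -0.015,"y": 0,"z": 0.013,"ax": 0,"ay": 0,"az": 0,"hand": 50},
    {"x": -0.03,"y": 0,"z": 0.025,"ax": 0,"ay": 0,"az": 0,"hand": 50}
  ]
}}

```text
clock: 11.4
eef_pos: [462.3, -240.5, 33.2]
tcp_rot: [-3.141, 0.69, 1.435]
contact_force: [0.2, 31.5, 10.1]
opening: 0.583
grasp_force: 14.0
```

```bash
python3 - <<'E'
from h import *
st()
E
```

```text
t 11.4 tcp [  0.9 -45.   33.2] F [-3.97 31.27 10.11] lim q [-0.05  0.6   2.07 -1.01  0.85  0.92] open 0.583
```

Firm stop right where the roller positions predicted (axis at y≈-90). I'll ease off and back away along the lane.

Emit:
{"op": "drive_tool", "data": {
  "plan": [
    {"x": 0.03,"y": 0,"z": -0.025,"ax": 0,"ay": 0,"az": 0,"hand": 50},
    {"x": 0.06,"y": 0,"z": -0.05,"ax": 0,"ay": 0,"az": 0,"hand": 50},
    {"x": 0.1,"y": 0,"z": -0.085,"ax": 0,"ay": 0,"az": 0,"hand": 50},
    {"x": 0.2,"y": 0,"z": -0.17,"ax": 0,"ay": 0,"az": 0,"hand": 50},
    {"x": 0.4,"y": 0,"z": -0.34,"ax": 0,"ay": 0,"az": 0,"hand": 50},
    {"x": 0.7,"y": 0,"z": -0.6,"ax": 0,"ay": 0,"az": 0,"hand": 50},
    {"x": 1.1,"y": 0,"z": -0.95,"ax": 0,"ay": 0,"az": 0,"hand": 50},
    {"x": 1.5,"y": 0,"z": -1.3,"ax": 0,"ay": 0,"az": 0,"hand": 50}
  ]
}}

```text
clock: 12.2
eef_pos: [474.8, -143.0, 35.8]
tcp_rot: [-3.138, 0.695, 1.437]
contact_force: [0.1, 0.0, 0.1]
opening: 0.584
grasp_force: 0.0
```

Emit:
{"op": "drive_tool", "data": {
  "plan": [
    {"x": 0.3,"y": 0,"z": -0.5,"ax": 0,"ay": 0,"az": 0,"hand": 50},
    {"x": 0.4,"y": 0,"z": -1.2,"ax": 0,"ay": 0,"az": 0,"hand": 50},
    {"x": 0.4,"y": 0,"z": -1.8,"ax": 0,"ay": 0,"az": 0,"hand": 50},
    {"x": 0.4,"y": 0,"z": -1.8,"ax": 0,"ay": 0,"az": 0,"hand": 50}
  ]
}}

```text
clock: 12.6
eef_pos: [487.2, -69.1, 94.2]
tcp_rot: [3.14, 0.693, 1.436]
contact_force: [0.4, -0.8, -0.0]
opening: 0.588
grasp_force: 0.0
```

```bash
python3 - <<'E'
from h import *
st()
T=imaging.camera_info("top")
a=imaging.grab_frame("top")[:,:,::-1][190:330,290:450]; b=imaging.grab_frame("side")[:,:,::-1][140:300,150:330]
cv2.imwrite("pics/fin.png",np.hstack([cv2.resize(a,(400,350),interpolation=cv2.INTER_CUBIC),cv2.resize(b,(394,350),interpolation=cv2.INTER_CUBIC)]))
cv=lambda q:((q-np.array([290,190]))*2.5).round()
for y in(-80,-90): print(y,[cv(proj(T,d2w(x,y+k,159))).tolist() for x,k in((-51,0),(0,51),(0,-51))])
E
```

```text
t 12.6 tcp [  2.6 128.2  94.2] F [ 0.49 -0.7  -0.04] lim q [ 0.28  0.52  1.97 -0.72  1.09  0.9 ] open 0.588
-80 [[242.0, 258.0], [181.0, 174.0], [325.0, 196.0]]
-90 [[256.0, 260.0], [195.0, 176.0], [339.0, 199.0]]
```

View pics/fin.png

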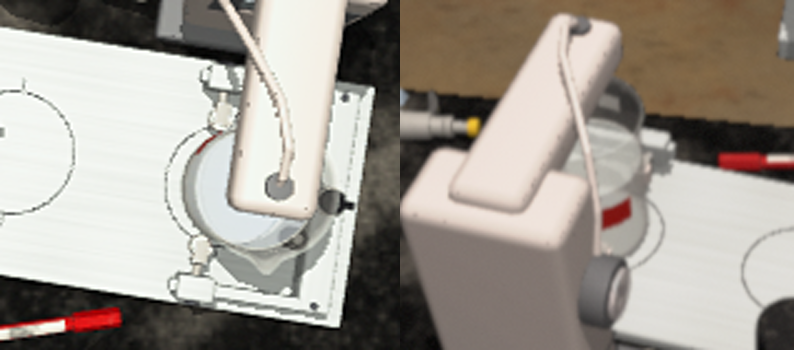

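The final view shows the beaker under the nozzle with its rim's left edge at about x=184. The rollers at (220,115) and (200,250) have closed behind it, the pen and bystanders are undisturbed, and the hand is clear. Handing in.

```bash
python3 -c "
from rig import r; print(r.sign_off())"
```

```text
the job is handed in; nothing more can be done
None
```

I slid the beaker along the plate, between the rollers and firmly home against the rubber posts. The last push met a solid stop at about 31 N, near y = -90 mm. I then let go, backed the hand clear and handed the job in at about 12.7 s; the sign-off gave no verdict.

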